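# Draw the load-cell plug from the testing frame

## Task

Screw the red-handled puller rod gently, clockwise, into the brass insert of the square plug without lifting the plug, then draw the plug straight up out of the frame bar with the rod and stand it upright, rod still in it, inside the yellow tray. A load cell sits beneath the plug: never push, twist or pull on the plug with more than about 25 N, and leave the asphalt core, the steel loading strip and the jar alone.

Things in the scene. Friction and masses are not known exactly. Their poses are not given: they have to be found in the camera images.
- frame: Fixed aluminium bar, 110 x 240 x 54 high, its length along its own y; origin at the centre of its underside, z up. Two steel guide columns of 18 mm diameter stand on it at y = -100 and +100, reaching 124 above the table.
- bore (a point): Centre of the mouth of the bar's bore, in its top face: 46 mm square, 46 deep, filled by the plug, which lies flush with the bar's top. Sprung rubber shoes in the bore hold the plug: drawing it takes about 8 to 12 N besides the weight.
- plug: Loose square aluminium plug, 44 x 44 x 46 high, about 0.35 kg; origin at the centre of its underside, z up, sides along its x and y. A brass threaded insert shows in its open top. Inside, from 4 to 23 above its underside, is a 16.6 mm square pilot hole for the rod's nose.
- plug_top (a point): Centre of the plug's open top face, 46 above its origin; axes as the plug. Just below, two brass ribs start, 180 degrees apart: on the plug's +x and -x axes at the insert's middle setting, but the insert sits turned up to 0.45 rad either way about z, and 0 to 7 mm deeper than flush. No pose reading tells this; it is to be felt (the turn can be seen from above).
- thread (a point): On the axis, 12 below the plug's top. Coarse two-start right-hand thread: helical ribs 4 thick, radius 8.5 to 14, falling 22 mm per turn clockwise seen from above. The rod's lugs land on a rib's upper face (undersides 9 to 16 mm below the plug's top with the lugs 0.4 rad anticlockwise of the rib starts); turned clockwise and followed down, they pass under the other rib's start.
- thread_end (a point): On the axis, 20 below the plug's top: near here the lugs stop, 0.8 rad clockwise past the rib starts, the rod's tip 7 to 16 above the plug's underside (1.5 mm of it end play). Turned less than 0.5 rad past the starts they hold poorly. At the stop the torque rises; beyond it the insert slips stiffly (0.13 N m), but locks 0.7 rad from its middle setting.
- rod: Loose steel puller rod, 97 long, 0.2 kg, upright in the blue rest; origin at the tip of its nose, z up to the handle. From the tip up: cone to 6, shank of 14 diameter, cross pin of 5 diameter at 20 whose ends are two lugs along +x and -x to radius 12.5, collar of 38 diameter from 40 to 44, red paddle from 69 to 97, 46 long in x, 14 thick in y.
- rod_grip (a point): Centre of the red paddle handle, 83 above the rod's tip; axes as the rod. Pinch across its 14 mm thickness (the y axis).
- rod_tip (a point): Tip of the rod's nose; axes as the rod.
- rest: Fixed blue block 75 x 75 x 46 high with a 31 mm hole in its top, in which the rod stands with its collar on the block, its tip 6 above the table; origin at the centre of its underside.
- tray: Fixed yellow open tray 140 x 140 x 22 high, walls 4 thick, floor 5 thick (rubber lined); origin at the centre of its underside.
- core: Bystander: asphalt core, black disc of 100 diameter and 60 high, 1 kg; origin under its centre.
- strip: Bystander: steel loading strip, 26 x 120 x 25 high, lying; origin under its centre.
- jar: Bystander: jar of 48 diameter and 70 high; origin under its centre.
Things that resemble listed ones, but are neither listed nor needed, are in the scene too. Several things have the shape of the plug; the one meant has the colours described above. Leave any orange look-alike of the rod alone.

How it is judged:
By the outcome, as a careful person would: the job done as asked, in the order asked, and still so for the second after the job is handed in, with the robot touching nothing.
It also fails if it takes over 72 s, if anything falls off the work surface, if the arm or the gripper's body presses on something with over 40 N, if the wrist force passes 120 N, or if a joint passes its speed limit or range.

## Robot

A 6-joint arm with a two-finger parallel gripper is mounted at the origin on the work surface. World frame = base frame: x ahead of the robot, y to its left, z up, the work surface at z = 0. Lengths are in m, angles in rad, forces in N, time in s.
With the tool pointing down it reaches from about 0.35 to 0.775 m from the base axis. Payload 7.3 kg.
Tool frame: the origin (TCP) lies at the centre of the arm's flange, where the gripper is bolted on; the fingertips stand 178 mm ahead of it and the grasp point (between the pads) lies robot.pinch_z ahead of it (robot.pinch_z is the distance from the TCP to the grasp point, in m); x points along the fingers, z is the direction in which the jaws open and shut, and the axes are right-handed (so a half turn about x gives the same grasp; the last joint's range is limited). The gripper opens to 92 mm and grips with 3 to 60 N. Pads are 19 mm wide; open, the fingers measure 130 mm over their backs; the gripper's body (75 mm by 190 mm) begins 47 mm behind the grasp point.
Start: joints at [-0.146, 0.342, 1.524, -0, 1.275, -0.146], TCP at [0.525, 0, 0.405] pointing down, gripper open.
Joint ranges: [-2.53, 2.53], [-0.77, 2.02], [0.04, 2.7], [-1, 4.14], [0.28, 2.66], [-3.11, 3.11]. Speed limits (rad/s): [2.57, 2.57, 3.14, 3.14, 3.14, 3.14].

## Interface

Orientations are given as [roll, pitch, yaw] about the fixed x, y, z axes, in that order (R = Rz(yaw) Ry(pitch) Rx(roll)).
In Python, from cell import robot gives the robot as it stands.
- The arm moves only by the shell command python3 -m jog 'ROWS' [FORCE]. ROWS is JSON, a list of rows, each an object of numbers: "fingers": the closure, from 0 (fully open) to 1 (shut); "x", "y", "z": the shift along the tool's x, y, z in cm; "spin": the turn about the tool's x in degrees. A call has 1 to 5 rows; each row is the pose to reach, as a shift and turn from the pose commanded when the call began, along the tool's axes at that moment; what a row does not reach only later rows make up. A row lasts 1/8 s, in which the tool goes at most 62.5 mm and 10.7 degrees, less where a joint would pass 70% of its speed; a pose out of reach is approached as far as the arm can. A call with a gripper value outside its range is refused whole. The fingers move at their own pace and stop on an object; FORCE is the grip in N (left out, the last holds). Time passes only in rows, so rows that repeat a pose let the fingers close. It gives the time, the measured TCP pose, the force and the opening at its end, in the units of the state.
- robot.observe(): the state, without advancing time (a new reading comes with each control period).
- robot.read_camera(name): name is "scene" or "side" or "wrist"; returns a dict with "color" (420x560x3 uint8, red, green, blue), "mtx" (3x3 intrinsics, pixels), "view" (4x4, takes a point from world to camera coordinates); the wrist camera has in their place "T_tool_cam" (4x4, takes a point from camera to tool coordinates, whose origin is the TCP and whose axes are the tool frame's). Camera axes: x right, y down, z forward; pixel columns grow to the right and rows downward; lengths in m; the calibration is good to about 2 mm. The wrist camera is an equidistant fisheye: a pixel r from the principal point sees the ray r / f radians off the axis. A picture is of the moment at which its call begins: read the wrist's pose just before it. There is no depth.
- robot.hand_in(): hands the job in, once; it reports no verdict.
Trained networks look in a picture, given as the dict that the camera call returned (one of the last four; its "shot" number tells which), for a name from the list of things; names that differ only in an ending like _2 or _b are one class to them, and where a whole thing is asked for, a point or a joint stands for the part that bears it (a point fixed in the world has none). Each returns a list of dicts, best first, with "conf" (0 to 1); they miss things now and then, are a little off and sometimes report something else, mostly with a low value. They report only what shows in the picture. A call takes as long as a camera call. They do not tell look-alikes from the thing itself.
- robot.look_for(target, picture): "xy" ([column, row] in pixels, amid what is visible of it).
The state is a dict: "time": time; "qpos": joint angles; "qvel": joint speeds; "joint_efforts": joint torques, N m; "tool_pos": TCP position; "tool_rot": TCP orientation; "contact_force": force on the tool from outside, world axes, zero at the start; "torque": the same for the moment, N m; "opening": finger opening in m.
Only numpy, scipy, OpenCV 4.12 (cv2) and the standard library are available. Lean on these libraries where they do the work, as an engineer would, in place of code of your own. Each camera call takes 0.05 s, during which the arm holds its last target. There are 200 camera calls.

## Working session

There is one attempt and no reset: what is moved stays moved. The work goes in short steps, Python scripts to look and compute and a shell command to move; the robot and the scene stay as the last step left them, time stands still between calls to the robot, and variables do not carry over. Pictures are saved under pics/ and viewed, on a budget of 10 in all, crops included, one or two more only if the job needs it, and the job is handed in when it is done.

```bash
ls; mkdir -p pics; cat > h.py <<'E'
import numpy as np, cv2
from cell import robot
from scipy.spatial.transform import Rotation as R
def save(p,name,crop=None,s=1):
    im=p["color"][:,:,::-1]
    if crop: x0,y0,x1,y1=crop; im=im[y0:y1,x0:x1]
    im=cv2.resize(im,None,fx=s,fy=s,interpolation=cv2.INTER_CUBIC)
    cv2.imwrite("pics/"+name,im)
def ray(p,uv,st=None):
    K=p["mtx"];
    if "view" in p:
        V=p["view"]; d=np.linalg.inv(K)@[uv[0],uv[1],1]
        return -V[:3,:3].T@V[:3,3], V[:3,:3].T@d
    a=(np.array(uv)-K[:2,2])/[K[0,0],K[1,1]]; r=np.hypot(*a)
    d=np.r_[a/max(r,1e-9)*np.sin(r),np.cos(r)]
    T=tcp(st)@p["T_tool_cam"]
    return T[:3,3],T[:3,:3]@d
def tcp(st):
    T=np.eye(4);T[:3,:3]=R.from_euler('xyz',st["tool_rot"]).as_matrix();T[:3,3]=st["tool_pos"];return T
def onz(p,uv,z,st=None):
    o,d=ray(p,uv,st); return o+d*(z-o[2])/d[2]
def proj(p,X,st=None):
    K=p["mtx"]
    X=np.r_[X,1]
    if "view" in p:
        c=p["view"]@X; u=K@(c[:3]/c[2]); return u[:2]
    c=np.linalg.inv(tcp(st)@p["T_tool_cam"])@X
    r=np.arctan2(np.hypot(c[0],c[1]),c[2]); a=c[:2]/np.hypot(c[0],c[1])*r
    return a*[K[0,0],K[1,1]]+K[:2,2]
E
python3 - <<'E'
from h import *
print(robot.pinch_z); s=robot.observe(); print(s)
H=dict(rod=.06,rod_grip=.089,plug=.054,plug_top=.054,frame=.054,rest=.046,tray=.01,core=.06,strip=.025,jar=.07)
a=robot.read_camera("scene"); b=robot.read_camera("side");c=robot.read_camera("wrist")
im=[a,b]
for n,p in (("scene",a),("side",b),("wrist",c)):
    for t,z in H.items():
        print(n,t,[(np.round(q["xy"]).tolist(),round(q["conf"],2),onz(p,q["xy"],z,s)[:2].round(3).tolist()) for q in robot.look_for(t,p)[:3]])
save(a,"scene.png",s=1.4);save(c,"wrist.png",s=1.4)
print(c["T_tool_cam"].round(3),c["mtx"])
E
```

```text
pics
0.1592
{'time': 0.0, 'qpos': array([-1.46044234e-01,  3.42742463e-01,  1.52504437e+00, -5.57196684e-06,
        1.27539335e+00, -1.45987075e-01]), 'qvel': array([ 2.60638832e-05,  1.38339281e-03, -8.89861754e-04, -3.75295115e-04,
        7.32177285e-04, -8.65722009e-04]), 'joint_efforts': array([ 7.61924657e-04, -4.31245601e+01, -2.44219762e+01,  7.17750052e-02,
        5.59406646e-02, -1.04314388e-04]), 'tool_pos': array([5.24860813e-01, 1.87544051e-05, 4.04024951e-01]), 'tool_rot': array([2.99896176, 1.56920879, 2.99890623]), 'contact_force': array([ 1.02810533, -0.53366512, -0.23719518]), 'torque': array([ 0.0372939 , -0.01770493, -0.05148737]), 'opening': 0.09195572615678697}
scene rod [([140.0, 194.0], 0.83, [0.347, -0.313]), ([159.0, 222.0], 0.77, [0.447, -0.293]), ([378.0, 168.0], 0.19, [0.52, 0.277])]
scene rod_grip [([142.0, 197.0], 0.8, [0.381, -0.311]), ([290.0, 220.0], 0.63, [0.588, -0.009]), ([162.0, 222.0], 0.5, [0.471, -0.285])]
scene plug [([296.0, 213.0], 0.85, [0.555, 0.022]), ([235.0, 180.0], 0.71, [0.4, -0.079]), ([294.0, 221.0], 0.63, [0.574, 0.009])]
scene 
[... 1416 characters left out ...]
[]
wrist rod_grip []
wrist plug [([162.0, 240.0], 0.75, [0.395, -0.054]), ([306.0, 170.0], 0.66, [0.554, 0.024])]
wrist plug_top [([303.0, 168.0], 0.96, [0.551, 0.025]), ([160.0, 238.0], 0.84, [0.392, -0.052])]
wrist frame [([298.0, 150.0], 0.96, [0.546, 0.045])]
wrist rest []
wrist tray []
wrist core [([446.0, 12.0], 0.64, [0.708, 0.208])]
wrist strip [([447.0, 192.0], 0.71, [0.735, -0.003]), ([303.0, 170.0], 0.55, [0.553, 0.02])]
wrist jar []
[[-0.    -0.268  0.963  0.021]
 [ 0.001 -0.963 -0.268  0.072]
 [ 1.     0.001  0.001  0.   ]
 [ 0.     0.     0.     1.   ]] [[325.1922621    0.         277.18263705]
 [  0.         325.1922621  210.85856843]
 [  0.           0.           1.        ]]
```

View pics/scene.png

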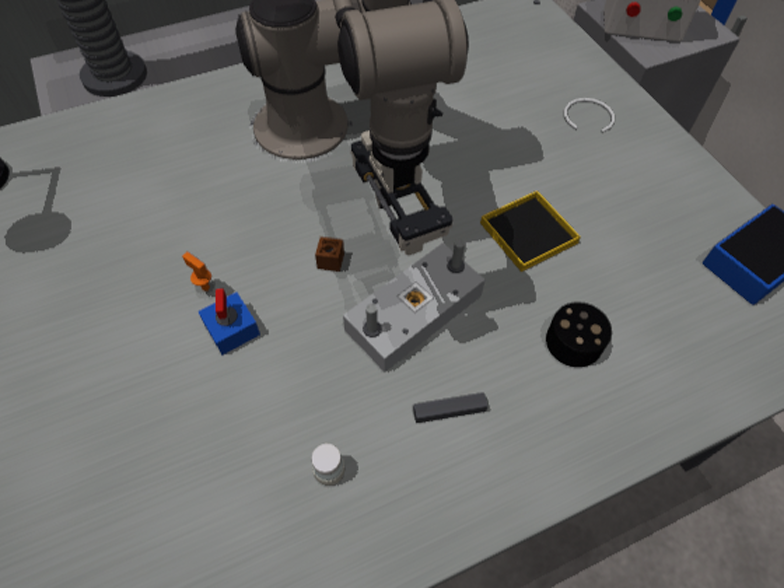

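View pics/wrist.png

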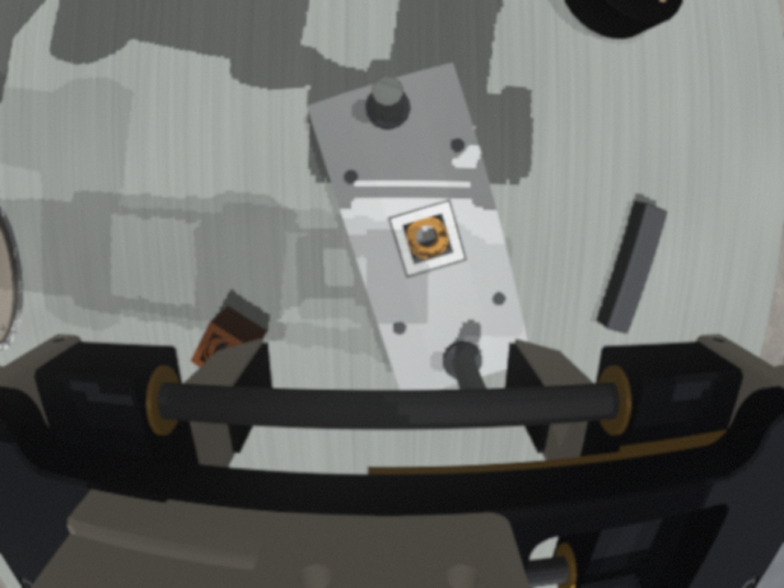

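The scene view shows the red rod standing in the blue block at about (221,305) and an orange look-alike behind it. The plug sits mid-bar at (415,297), and the tray is at (530,230). The wrist view shows the real plug at (427,237), with the frame yawed about +16°. Next is a close look at the insert.

```bash
python3 -m jog '[{"z":3,"y":-3,"spin":-8},{"z":4.8,"y":-4.5,"spin":-16},{"z":4.8,"y":-4.5,"spin":-16,"x":5},{"z":4.8,"y":-4.5,"spin":-16,"x":10},{"z":4.8,"y":-4.5,"spin":-16,"x":14}]'
python3 -m jog '[{"x":0},{"x":0}]' >/dev/null
python3 - <<'E'
from h import *
s=robot.observe();c=robot.read_camera("wrist")
print(s["tool_pos"],s["tool_rot"],s["opening"])
for t in("plug_top","frame"):
    print(t,[(np.round(q["xy"]).tolist(),round(q["conf"],2),onz(c,q["xy"],.054,s).round(4).tolist()) for q in robot.look_for(t,c)[:3]])
# rectified top-down view, 6 px/mm around plug
p=onz(c,robot.look_for("plug_top",c)[0]["xy"],.054,s)[:2]
n=500;sc=.07/n
mx=np.zeros((n,n),np.float32);my=mx.copy()
for i in range(n):
    for j in range(n):
        u=proj(c,[p[0]+(j-n/2)*sc,p[1]-(i-n/2)*sc,.054],s);mx[i,j],my[i,j]=u
im=cv2.remap(c["color"][:,:,::-1].copy(),mx,my,cv2.INTER_CUBIC)
cv2.imwrite("pics/plug.png",im);print("center",p)
E
```

```text
[5.25005714e-01 2.19894897e-05 4.04740521e-01] [-0.46654733  1.57070204 -0.46657226] 0.09218501052775459
plug_top [([160.0, 240.0], 0.97, [0.3919, -0.055, 0.054]), ([304.0, 171.0], 0.95, [0.5524, 0.0227, 0.054])]
frame [([302.0, 147.0], 0.73, [0.5501, 0.0474, 0.054])]
center [ 0.39192502 -0.05498433]$[0]: bad value
$[0]: bad value
```

View pics/plug.png

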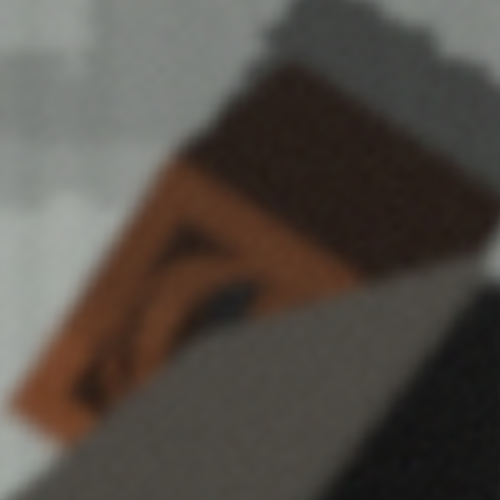

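The move was refused, probably because each row needs every key, so this picture only shows the brown look-alike plug. Retrying with full rows.

```bash
python3 -m jog '[{"fingers":0,"x":0,"z":3,"y":-3,"spin":-8},{"fingers":0,"x":0,"z":4.8,"y":-4.5,"spin":-16},{"fingers":0,"z":4.8,"y":-4.5,"spin":-16,"x":5},{"fingers":0,"z":4.8,"y":-4.5,"spin":-16,"x":10},{"fingers":0,"z":4.8,"y":-4.5,"spin":-16,"x":14}]' && python3 -m jog '[{"fingers":0,"x":0,"y":0,"z":0,"spin":0},{"fingers":0,"x":0,"y":0,"z":0,"spin":0}]' && cat >> h.py <<'E'
def top(c,s,p,z,name,w=.07,n=500):
    g=(np.arange(n)-n/2)*w/n
    X,Y=np.meshgrid(p[0]+g,p[1]-g)
    P=np.stack([X,Y,X*0+z,X*0+1],-1)@np.linalg.inv(tcp(s)@c["T_tool_cam"]).T
    h=np.hypot(P[...,0],P[...,1]);r=np.arctan2(h,P[...,2])
    K=c["mtx"];u=K[0,2]+K[0,0]*r*P[...,0]/h;v=K[1,2]+K[1,1]*r*P[...,1]/h
    cv2.imwrite("pics/"+name,cv2.remap(np.ascontiguousarray(c["color"][:,:,::-1]),u.astype(np.float32),v.astype(np.float32),cv2.INTER_CUBIC))
def finds(t,c,z,s):
    L=robot.look_for(t,c)
    for q in L[:3]: print(t,np.round(q["xy"]).tolist(),round(q["conf"],2),onz(c,q["xy"],z,s)[:2].round(4).tolist())
E
python3 - <<'E'
from h import *
s=robot.observe();c=robot.read_camera("wrist")
print(s["tool_pos"],s["tool_rot"],s["opening"])
finds("plug_top",c,.054,s);finds("frame",c,.054,s)
print((tcp(s)@c["T_tool_cam"])[:3,3])
top(c,s,(.553,.024),.054,"plug2.png")
E
```

```text
time: 2.48
tool_pos: [0.5727, -0.045, 0.2628]
tool_rot: [2.666, 1.57, 2.945]
contact_force: [0.9, -0.3, 0.5]
opening: 0.0918
time: 2.72
tool_pos: [0.5737, -0.0451, 0.2663]
tool_rot: [-0.471, 1.568, -0.192]
contact_force: [-0.0, -0.7, 1.2]
opening: 0.0921
[ 0.57370451 -0.04509756  0.26634406] [-0.47105884  1.56825147 -0.19181304] 0.09209072503710831
plug_top [47.0, 193.0] 0.92 [0.4051, -0.0605]
plug_top [274.0, 123.0] 0.82 [0.5526, 0.0231]
frame [275.0, 162.0] 0.9 [0.56, 0.0008]
[0.55400378 0.02393976 0.24526304]
```

View pics/plug2.png

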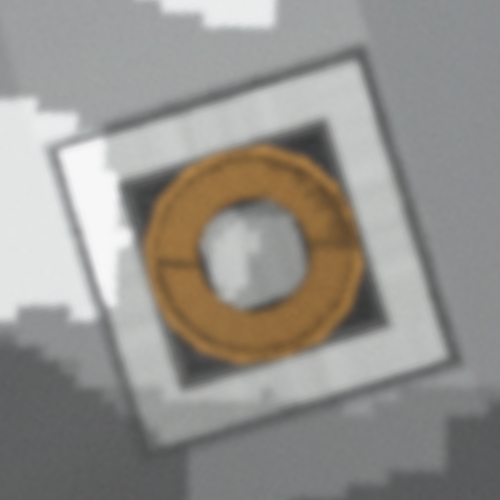

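The rectified top view (0.14 mm/px) shows the plug centre at about (255,254), world (0.5535, 0.0235), with yaw 16.9°. The rib starts are the lines at (357,243) and (163,265), a world yaw of about 6.5°, so the insert is turned −0.18 rad. The lugs should land near yaw 29° and finish near −39°. Now to the rod.

```bash
python3 -m jog '[{"fingers":0,"x":-5,"z":0,"y":0,"spin":0},{"fingers":0,"x":-8.5,"z":-3,"y":-4,"spin":0},{"fingers":0,"z":-6,"y":-9,"spin":0,"x":-8.5},{"fingers":0,"z":-9,"y":-14,"spin":0,"x":-8.5},{"fingers":0,"z":-12,"y":-19,"spin":0,"x":-8.5}]' && python3 -m jog '[{"fingers":0,"x":0,"y":-4,"z":-2.8,"spin":0},{"fingers":0,"x":0,"y":-8.1,"z":-5.6,"spin":0},{"fingers":0,"x":0,"y":-8.1,"z":-5.6,"spin":0},{"fingers":0,"x":0,"y":-8.1,"z":-5.6,"spin":0}]' && python3 - <<'E'
from h import *
s=robot.observe();c=robot.read_camera("wrist")
print(s["tool_pos"],s["tool_rot"])
T=tcp(s);print("toolz yaw",np.degrees(np.arctan2(T[1,2],T[0,2])),s["qpos"])
print((T@c["T_tool_cam"])[:3,3])
finds("rod_grip",c,.103,s);finds("rest",c,.046,s)
top(c,s,(.46,-.285),.103,"rod.png",.12)
E
```

```text
time: 3.5
tool_pos: [0.5094, -0.2623, 0.3516]
tool_rot: [-0.85, 1.567, -0.571]
contact_force: [1.7, 0.1, 0.5]
opening: 0.0922
time: 4.0
tool_pos: [0.4785, -0.3537, 0.3506]
tool_rot: [-0.633, 1.57, -0.354]
contact_force: [-0.1, 0.2, 0.2]
opening: 0.0917
[ 0.47852349 -0.35369431  0.35062318] [-0.63284335  1.56951031 -0.3540868 ]
toolz yaw 15.971596562972792 [-7.65382355e-01  5.13986862e-01  1.40430299e+00  5.47062194e-04
  1.22212408e+00 -1.04432551e+00]
[ 0.45883074 -0.28464651  0.32957054]
rod_grip [268.0, 130.0] 0.76 [0.4541, -0.2913]
rod_grip [149.0, 123.0] 0.63 [0.369, -0.3074]
rest [261.0, 149.0] 0.8 [0.4522, -0.3108]
```

View pics/rod.png

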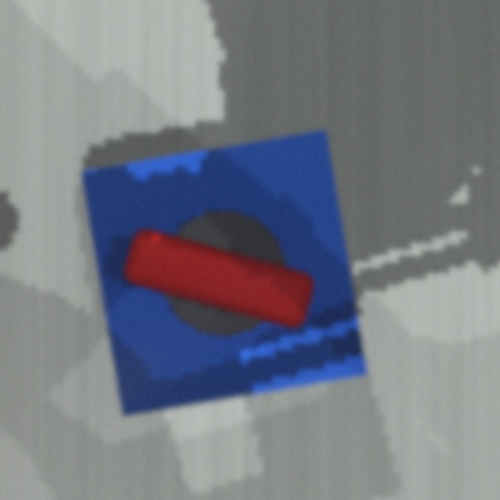

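The top view shows the red paddle centred at about (219,279), world (0.453, −0.292), with rod x at yaw −16.5°. The collar is concentric below it. I'll turn −57.5°, shift and descend to grip.

```bash
python3 -m jog '[{"fingers":0,"x":0,"z":-0.2,"y":2,"spin":-10.5},{"fingers":0,"x":0,"z":-0.4,"y":4,"spin":-21},{"fingers":0,"z":-0.75,"y":6.65,"spin":-31.5,"x":0},{"fingers":0,"z":-0.75,"y":6.65,"spin":-42,"x":0},{"fingers":0,"z":-0.75,"y":6.65,"spin":-52,"x":0}]' && python3 -m jog '[{"fingers":0,"x":0,"y":0,"z":0,"spin":-5.5},{"fingers":0,"x":3,"y":0,"z":0,"spin":-5.5},{"fingers":0,"x":6,"y":0,"z":0,"spin":-5.5},{"fingers":0,"x":9,"y":0,"z":0,"spin":-5.5},{"fingers":0,"x":10.2,"y":0,"z":0,"spin":-5.5}]' && python3 -m jog '[{"fingers":0,"x":0,"y":0,"z":0,"spin":0},{"fingers":0.3,"x":0,"y":0,"z":0,"spin":0},{"fingers":0.6,"x":0,"y":0,"z":0,"spin":0},{"fingers":0.8,"x":0,"y":0,"z":0,"spin":0},{"fingers":1,"x":0,"y":0,"z":0,"spin":0}]' 20 && python3 -m jog '[{"fingers":1,"x":0,"y":0,"z":0,"spin":0},{"fingers":1,"x":0,"y":0,"z":0,"spin":0},{"fingers":1,"x":0,"y":0,"z":0,"spin":0}]' 30; python3 - <<'E'
from h import *
s=robot.observe();T=tcp(s);print("toolz yaw",np.degrees(np.arctan2(T[1,2],T[0,2])),s["torque"])
E
```

```text
time: 4.78
tool_pos: [0.4534, -0.2907, 0.3502]
tool_rot: [-1.791, 1.57, -0.596]
contact_force: [0.0, 0.3, -0.2]
opening: 0.0916
time: 5.4
tool_pos: [0.4531, -0.291, 0.2465]
tool_rot: [1.101, 1.568, 2.385]
contact_force: [0.4, 0.0, 0.1]
opening: 0.0921
time: 6.02
tool_pos: [0.453, -0.2922, 0.248]
tool_rot: [-1.906, 1.57, -0.623]
contact_force: [0.2, 0.0, -0.0]
opening: 0.0566
time: 6.4
tool_pos: [0.453, -0.2921, 0.2477]
tool_rot: [-0.627, 1.571, 0.656]
contact_force: [-0.4, 0.4, -0.7]
opening: 0.0263
toolz yaw 73.49937234263416 [ 0.11415616 -0.07528829 -0.02740941]
```

```bash
python3 -m jog '[{"fingers":1,"x":0,"y":0,"z":0,"spin":0},{"fingers":1,"x":0,"y":0,"z":0,"spin":0},{"fingers":1,"x":0,"y":0,"z":0,"spin":0}]' 40; python3 -m jog '[{"fingers":1,"x":-1,"y":0,"z":0,"spin":0},{"fingers":1,"x":-4,"y":0,"z":0,"spin":0},{"fingers":1,"x":-8,"y":0,"z":0,"spin":-10},{"fingers":1,"x":-12,"y":0,"z":0,"spin":-20},{"fingers":1,"x":-13,"y":0,"z":0,"spin":-30}]'; python3 - <<'E'
from h import *
s=robot.observe();T=tcp(s);print("toolz yaw",np.degrees(np.arctan2(T[1,2],T[0,2])),s["torque"])
E
```

```text
time: 6.78
tool_pos: [0.453, -0.2921, 0.2477]
tool_rot: [0.554, 1.571, 1.837]
contact_force: [-0.4, 0.0, -0.8]
opening: 0.0137
time: 7.4
tool_pos: [0.4531, -0.2923, 0.3813]
tool_rot: [-2.531, 1.565, -0.718]
contact_force: [0.0, 0.1, -2.0]
opening: 0.0141
toolz yaw 103.83370043207051 [ 0.09130345 -0.03078842  0.01252363]
```

```bash
python3 -m jog '[{"fingers":1,"x":0,"y":-2.9,"z":4.7,"spin":0},{"fingers":1,"x":0,"y":-5.7,"z":9.4,"spin":0},{"fingers":1,"x":0,"y":-8.6,"z":14.1,"spin":0},{"fingers":1,"x":0,"y":-11.4,"z":18.9,"spin":-5},{"fingers":1,"x":0,"y":-14.3,"z":23.6,"spin":-10}]'; python3 -m jog '[{"fingers":1,"x":0,"y":-2.1,"z":4.1,"spin":-6},{"fingers":1,"x":0,"y":-2.1,"z":4.1,"spin":-6},{"fingers":1,"x":0,"y":-2.1,"z":4.1,"spin":-6}]';python3 - <<'E'
from h import *
s=robot.observe();T=tcp(s);print("toolz yaw",np.degrees(np.arctan2(T[1,2],T[0,2])))
c=robot.read_camera("wrist")
for t,z in (("plug_top",.054),("rod_tip",s["tool_pos"][2]-.242),("rod",.17)): finds(t,c,z,s)
print(proj(c,(T@[.242,0,0,1])[:3],s),proj(c,[.5535,.0235,.054],s),s["tool_pos"])
save(c,"hold.png",s=1.4)
p=robot.read_camera("side");finds("rod_tip",p,.14,s);print(proj(p,(T@[.242,0,0,1])[:3]),proj(p,[.5535,.0235,.054]))
p=robot.read_camera("scene");finds("rod_tip",p,.14,s);print(proj(p,(T@[.242,0,0,1])[:3]),proj(p,[.5535,.0235,.054]))
E
```

```text
time: 8.02
tool_pos: [0.537, -0.0275, 0.3784]
tool_rot: [-2.297, 1.57, -0.314]
contact_force: [0.0, -0.3, -2.4]
opening: 0.0139
time: 8.4
tool_pos: [0.5397, 0.0165, 0.378]
tool_rot: [2.949, 1.57, -1.249]
contact_force: [-0.0, -0.1, -2.1]
opening: 0.0138
toolz yaw 119.4928192709499
plug_top [278.0, 21.0] 0.88 [0.3919, -0.0672]
plug_top [276.0, 205.0] 0.61 [0.5457, 0.0181]
rod_tip [280.0, 252.0] 0.78 [0.557, 0.0278]
rod [278.0, 248.0] 0.83 [0.5429, 0.0186]
[277.57332764 225.20100224] [276.91043329 214.12412131] [0.5397033  0.01653958 0.37804719]
rod_tip [409.0, 161.0] 0.88 [0.3412, -0.2327]
rod_tip [241.0, 382.0] 0.62 [0.4447, 0.3511]
rod_tip [243.0, 150.0] 0.53 [0.6922, -0.1139]
[279.57697719 210.829661  ] [273.07815231 236.66552702]
rod_tip [295.0, 183.0] 0.74 [0.5279, 0.0298]
rod_tip [138.0, 196.0] 0.6 [0.4153, -0.3148]
[292.22245263 189.74036295] [296.10823493 212.08516292]
```

View pics/hold.png

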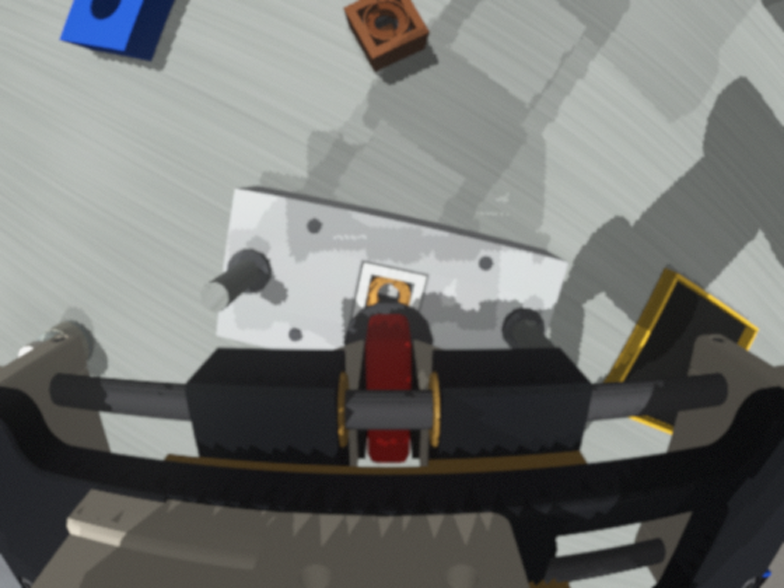

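```bash
python3 - <<'E'
from h import *
s=robot.observe();T=tcp(s)
c=robot.read_camera("wrist")
for X in([.5257,.038,.054],[.539,-.0036,.054]): print(proj(c,X,s))
for d in (.198,.202): print("rim",proj(c,(T@[d,.019,0,1])[:3],s))
cx=c["color"]
for r in range(206,224): print(r,cx[r,272:284].mean(0).astype(int))
print("side collar"); g=cv2.cvtColor(c["color"],cv2.COLOR_RGB2GRAY)
im=cv2.resize(cx[170:260,230:330,::-1],None,fx=7,fy=6,interpolation=cv2.INTER_CUBIC);cv2.imwrite("pics/close.png",im)
E
```

```text
[304.68192424 197.16479933]
[259.91121823 187.99993728]
rim [277.68402371 217.43004439]
rim [277.67728654 215.44841391]
206 [156 153 148]
207 [152 152 149]
208 [149 150 148]
209 [145 147 146]
210 [133 135 134]
211 [108 110 109]
212 [77 78 78]
213 [57 56 56]
214 [50 49 49]
215 [53 52 52]
216 [60 60 61]
217 [70 70 73]
218 [74 75 77]
219 [74 75 77]
220 [73 73 76]
221 [70 70 72]
222 [66 65 66]
223 [69 58 59]
side collar
```

View pics/close.png

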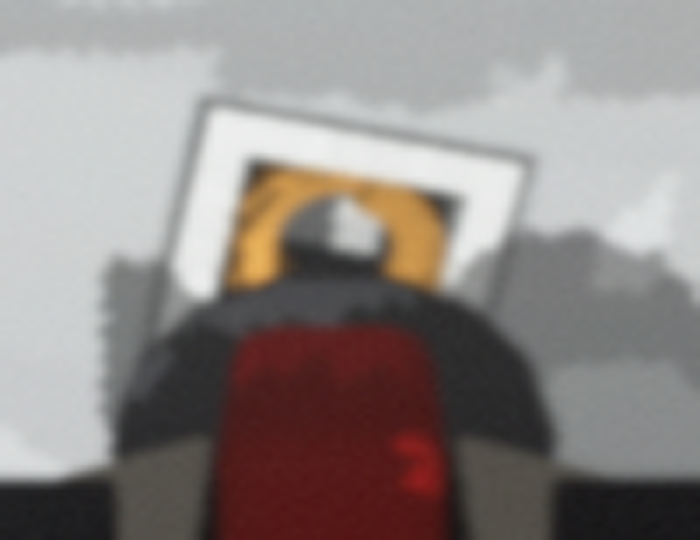

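The close view shows the plug corners at (259.3,186.3) and (305.7,196.7) in camera pixels, within about 1 px of my estimate. The collar outline is at row 216 and predicted at 215.5, so the rod is on the tool axis within 0.5 mm. Now moving over the bore and down.

```bash
python3 -m jog '[{"fingers":1,"x":0,"y":-0.8,"z":0,"spin":0},{"fingers":1,"x":0,"y":-1.49,"z":-0.07,"spin":0},{"fingers":1,"x":3.5,"y":-1.49,"z":-0.07,"spin":0},{"fingers":1,"x":7.2,"y":-1.49,"z":-0.07,"spin":0},{"fingers":1,"x":7.2,"y":-1.49,"z":-0.07,"spin":0}]'; python3 -m jog '[{"fingers":1,"x":0,"y":0,"z":0,"spin":0},{"fingers":1,"x":0,"y":0,"z":0,"spin":0}]'; python3 - <<'E'
from h import *
s=robot.observe();T=tcp(s);print("toolz yaw",np.degrees(np.arctan2(T[1,2],T[0,2])),s["tool_pos"],s["contact_force"],s["torque"])
E
```

```text
time: 9.48
tool_pos: [0.5527, 0.0237, 0.3033]
tool_rot: [0.96, 1.565, 3.046]
contact_force: [-0.7, -0.2, -0.9]
opening: 0.0138
time: 9.72
tool_pos: [0.5538, 0.0235, 0.3075]
tool_rot: [-2.185, 1.567, -0.099]
contact_force: [0.3, 0.2, -2.8]
opening: 0.0141
toolz yaw 119.50760780020461 [0.55376227 0.02345109 0.30747763] [ 0.29883773  0.23224762 -2.84441049] [ 0.17612304 -0.01584127  0.01238276]
```

```bash
python3 -m jog '[{"fingers":1,"x":0.8,"y":0.06,"z":0,"spin":0},{"fingers":1,"x":1.6,"y":0.06,"z":0,"spin":0},{"fingers":1,"x":1.8,"y":0.06,"z":0,"spin":0},{"fingers":1,"x":2.0,"y":0.06,"z":0,"spin":0}]'; python3 -m jog '[{"fingers":1,"x":0.4,"y":0,"z":0,"spin":0},{"fingers":1,"x":0.8,"y":0,"z":0,"spin":0},{"fingers":1,"x":1.1,"y":0,"z":0,"spin":0},{"fingers":1,"x":1.1,"y":0,"z":0,"spin":0}]'
```

```text
time: 10.22
tool_pos: [0.5527, 0.0231, 0.2855]
tool_rot: [1.017, 1.571, 3.103]
contact_force: [0.5, 0.2, -2.0]
opening: 0.0135
time: 10.72
tool_pos: [0.5527, 0.0232, 0.2745]
tool_rot: [-0.448, 1.571, 1.638]
contact_force: [0.7, 0.5, -2.2]
opening: 0.0142
```

```bash
python3 -m jog '[{"fingers":1,"x":0.1,"y":0,"z":0,"spin":0},{"fingers":1,"x":0.2,"y":0,"z":0,"spin":0},{"fingers":1,"x":0.2,"y":0,"z":0,"spin":0}]'; python3 -m jog '[{"fingers":1,"x":0.1,"y":0,"z":0,"spin":0},{"fingers":1,"x":0.2,"y":0,"z":0,"spin":0},{"fingers":1,"x":0.2,"y":0,"z":0,"spin":0}]'; python3 -m jog '[{"fingers":1,"x":0.1,"y":0,"z":0,"spin":0},{"fingers":1,"x":0.1,"y":0,"z":0,"spin":0}]'
```

```text
time: 11.1
tool_pos: [0.5527, 0.0232, 0.2727]
tool_rot: [-2.04, 1.571, 0.046]
contact_force: [1.0, 1.0, -1.6]
opening: 0.014
time: 11.48
tool_pos: [0.5527, 0.0231, 0.2707]
tool_rot: [-1.904, 1.571, 0.182]
contact_force: [1.0, -0.0, -2.7]
opening: 0.0139
time: 11.72
tool_pos: [0.5527, 0.0231, 0.2697]
tool_rot: [-1.839, 1.571, 0.247]
contact_force: [1.2, -0.0, -1.7]
opening: 0.0138
```

```bash
python3 -m jog '[{"fingers":1,"x":0.1,"y":0,"z":0,"spin":0},{"fingers":1,"x":0.1,"y":0,"z":0,"spin":0}]'; python3 -m jog '[{"fingers":1,"x":0.1,"y":0,"z":0,"spin":0},{"fingers":1,"x":0.1,"y":0,"z":0,"spin":0}]'; python3 -m jog '[{"fingers":1,"x":0.1,"y":0,"z":0,"spin":0},{"fingers":1,"x":0.1,"y":0,"z":0,"spin":0}]'
```

```text
time: 11.98
tool_pos: [0.5527, 0.0231, 0.2687]
tool_rot: [-2.18, 1.571, -0.095]
contact_force: [1.2, 0.6, -2.7]
opening: 0.0138
time: 12.22
tool_pos: [0.5527, 0.0231, 0.2677]
tool_rot: [-2.072, 1.571, 0.013]
contact_force: [0.6, 1.4, -2.1]
opening: 0.014
time: 12.48
tool_pos: [0.5527, 0.0231, 0.2667]
tool_rot: [-1.996, 1.571, 0.089]
contact_force: [0.4, 0.1, -2.3]
opening: 0.0138
```

```bash
python3 -m jog '[{"fingers":1,"x":0.1,"y":0,"z":0,"spin":0},{"fingers":1,"x":0.1,"y":0,"z":0,"spin":0}]'; python3 -m jog '[{"fingers":1,"x":0.1,"y":0,"z":0,"spin":0},{"fingers":1,"x":0.1,"y":0,"z":0,"spin":0}]'; python3 -m jog '[{"fingers":1,"x":0.1,"y":0,"z":0,"spin":0},{"fingers":1,"x":0.1,"y":0,"z":0,"spin":0}]'
```

```text
time: 12.72
tool_pos: [0.5527, 0.0231, 0.2657]
tool_rot: [-2.079, 1.571, 0.007]
contact_force: [1.0, 1.0, -2.3]
opening: 0.0135
time: 12.98
tool_pos: [0.5527, 0.0231, 0.2647]
tool_rot: [-2.219, 1.571, -0.133]
contact_force: [2.1, 0.4, -2.3]
opening: 0.0136
time: 13.22
tool_pos: [0.5527, 0.0231, 0.2637]
tool_rot: [-2.131, 1.57, -0.045]
contact_force: [1.0, -0.7, -1.7]
opening: 0.0138
```

```bash
python3 -m jog '[{"fingers":1,"x":0.1,"y":0,"z":0,"spin":0},{"fingers":1,"x":0.1,"y":0,"z":0,"spin":0}]'; python3 -m jog '[{"fingers":1,"x":0.1,"y":0,"z":0,"spin":0},{"fingers":1,"x":0.1,"y":0,"z":0,"spin":0}]'; python3 -m jog '[{"fingers":1,"x":0.06,"y":0,"z":0,"spin":0},{"fingers":1,"x":0.06,"y":0,"z":0,"spin":0}]'
```

```text
time: 13.48
tool_pos: [0.5527, 0.0231, 0.2633]
tool_rot: [-2.27, 1.57, -0.184]
contact_force: [0.3, 1.1, 4.3]
opening: 0.0137
time: 13.72
tool_pos: [0.5528, 0.0231, 0.2631]
tool_rot: [-2.284, 1.569, -0.198]
contact_force: [-2.0, 0.3, 10.5]
opening: 0.014
time: 13.98
tool_pos: [0.5528, 0.0231, 0.263]
tool_rot: [-2.266, 1.569, -0.18]
contact_force: [-3.5, 0.2, 14.4]
opening: 0.0138
```

Contact is at TCP z ≈ 0.2634, with the lug undersides about 15 mm below the top and matching the deep rib face. I'll ease off to a light load and turn clockwise, following down at 0.061 cm per 10°.

```bash
cat > st.py <<'E'
from h import *
s=robot.observe();T=tcp(s);print("yaw %.1f"%np.degrees(np.arctan2(T[1,2],T[0,2])),"pos",s["tool_pos"].round(4),"F",s["contact_force"].round(1),"M",s["torque"].round(3))
E
python3 -m jog '[{"fingers":1,"x":-0.15,"y":0,"z":0,"spin":0},{"fingers":1,"x":-0.12,"y":0,"z":0,"spin":5},{"fingers":1,"x":-0.09,"y":0,"z":0,"spin":10},{"fingers":1,"x":-0.09,"y":0,"z":0,"spin":10}]' >/dev/null; python3 st.py; python3 -m jog '[{"fingers":1,"x":0.03,"y":0,"z":0,"spin":5},{"fingers":1,"x":0.06,"y":0,"z":0,"spin":10},{"fingers":1,"x":0.06,"y":0,"z":0,"spin":10}]'>/dev/null; python3 st.py
```

```text
yaw 109.5 pos [0.553  0.0228 0.2629] F [-0.1 -1.   7. ] M [-0.13  -0.064  0.035]
yaw 99.4 pos [0.553  0.0229 0.2622] F [0.9 0.2 5.4] M [-0.017 -0.13  -0.03 ]
```

```bash
python3 -m jog '[{"fingers":1,"x":0.03,"y":0,"z":0,"spin":5},{"fingers":1,"x":0.06,"y":0,"z":0,"spin":10},{"fingers":1,"x":0.06,"y":0,"z":0,"spin":10}]'>/dev/null; python3 st.py; python3 -m jog '[{"fingers":1,"x":0.03,"y":0,"z":0,"spin":5},{"fingers":1,"x":0.06,"y":0,"z":0,"spin":10},{"fingers":1,"x":0.06,"y":0,"z":0,"spin":10}]'>/dev/null; python3 st.py;  python3 -m jog '[{"fingers":1,"x":0.03,"y":0,"z":0,"spin":5},{"fingers":1,"x":0.06,"y":0,"z":0,"spin":10},{"fingers":1,"x":0.06,"y":0,"z":0,"spin":10}]'>/dev/null; python3 st.py
```

```text
yaw 89.4 pos [0.553  0.0227 0.2617] F [ 0.5 -0.8  7. ] M [-0.13  -0.076 -0.014]
yaw 79.4 pos [0.553  0.0229 0.261 ] F [ 0.8 -0.8  5.1] M [-0.057 -0.112 -0.008]
yaw 69.4 pos [0.553  0.0227 0.2605] F [ 0.1 -0.6  5.7] M [-0.233 -0.026 -0.031]
```

```bash
python3 -m jog '[{"fingers":1,"x":0.03,"y":0,"z":0,"spin":5},{"fingers":1,"x":0.06,"y":0,"z":0,"spin":10},{"fingers":1,"x":0.06,"y":0,"z":0,"spin":10}]'>/dev/null; python3 st.py; python3 -m jog '[{"fingers":1,"x":0.03,"y":0,"z":0,"spin":5},{"fingers":1,"x":0.03,"y":0,"z":0,"spin":5}]'>/dev/null; python3 st.py;  python3 -m jog '[{"fingers":1,"x":0.02,"y":0,"z":0,"spin":3},{"fingers":1,"x":0.02,"y":0,"z":0,"spin":3}]'>/dev/null; python3 st.py
```

```text
yaw 59.5 pos [0.553  0.023  0.2596] F [ 0.4 -0.4  4.7] M [-0.003 -0.184  0.064]
yaw 54.5 pos [0.5531 0.0231 0.2593] F [1.4 1.  5.1] M [ 0.161 -0.373 -0.033]
yaw 51.5 pos [0.5531 0.0232 0.2592] F [ 1.4 -0.2  5.2] M [ 0.174 -0.344  0.047]
```

```bash
python3 -m jog '[{"fingers":1,"x":0.01,"y":0,"z":0,"spin":3},{"fingers":1,"x":0.01,"y":0,"z":0,"spin":3}]'>/dev/null; python3 st.py; python3 -m jog '[{"fingers":1,"x":0.01,"y":0,"z":0,"spin":3},{"fingers":1,"x":0.01,"y":0,"z":0,"spin":3}]'>/dev/null; python3 st.py
```

```text
yaw 48.6 pos [0.5531 0.0231 0.2592] F [0.4 0.4 5.7] M [ 0.105 -0.273  0.041]
yaw 45.6 pos [0.5531 0.0232 0.2592] F [ 1.5 -0.1  7.8] M [ 0.153 -0.238  0.14 ]
```

At 74° of turn the torque rises to 0.14 N m and the descent has stopped, so the thread is at its stop. Now a gentle draw upward.

```bash
python3 -m jog '[{"fingers":1,"x":-0.1,"y":0,"z":0,"spin":-1},{"fingers":1,"x":-0.2,"y":0,"z":0,"spin":-1},{"fingers":1,"x":-0.2,"y":0,"z":0,"spin":-1}]'>/dev/null; python3 st.py; python3 -m jog '[{"fingers":1,"x":-0.1,"y":0,"z":0,"spin":0},{"fingers":1,"x":-0.1,"y":0,"z":0,"spin":0}]'>/dev/null; python3 st.py;python3 -m jog '[{"fingers":1,"x":-0.1,"y":0,"z":0,"spin":0},{"fingers":1,"x":-0.1,"y":0,"z":0,"spin":0}]'>/dev/null; python3 st.py
```

```text
yaw 46.5 pos [0.5528 0.0232 0.2599] F [ 4.  -0.2 -4.5] M [ 0.159 -1.055  0.116]
yaw 46.5 pos [0.5526 0.0233 0.2612] F [ 3.3  2.6 -4.6] M [ 0.396 -0.872  0.04 ]
yaw 46.5 pos [0.5522 0.0232 0.2614] F [  2.7   1.2 -11.9] M [ 0.259 -0.735  0.059]
```

```bash
python3 -m jog '[{"fingers":1,"x":-0.08,"y":0,"z":0,"spin":0},{"fingers":1,"x":-0.08,"y":0,"z":0,"spin":0}]'>/dev/null; python3 st.py; python3 -m jog '[{"fingers":1,"x":-0.06,"y":0,"z":0,"spin":0},{"fingers":1,"x":-0.06,"y":0,"z":0,"spin":0}]'>/dev/null; python3 st.py;python3 -m jog '[{"fingers":1,"x":-0.04,"y":0,"z":0,"spin":0},{"fingers":1,"x":-0.04,"y":0,"z":0,"spin":0}]'>/dev/null; python3 st.py
```

```text
yaw 46.5 pos [0.5522 0.0232 0.2621] F [  3.8   0.5 -17.6] M [ 0.241 -0.793  0.065]
yaw 46.5 pos [0.5522 0.0232 0.2634] F [  1.3   1.  -17. ] M [ 0.211 -0.415 -0.005]
yaw 46.5 pos [0.5523 0.0232 0.2641] F [  0.9   1.1 -16.1] M [ 0.251 -0.158  0.045]
```

Sliding at about −16 N (about 14 N of that on the plug). Continuing slowly.

```bash
python3 -m jog '[{"fingers":1,"x":-0.1,"y":0,"z":0,"spin":0},{"fingers":1,"x":-0.2,"y":0,"z":0,"spin":0},{"fingers":1,"x":-0.3,"y":0,"z":0,"spin":0},{"fingers":1,"x":-0.4,"y":0,"z":0,"spin":0},{"fingers":1,"x":-0.5,"y":0,"z":0,"spin":0}]'>/dev/null; python3 st.py; python3 -m jog '[{"fingers":1,"x":-0.15,"y":0,"z":0,"spin":0},{"fingers":1,"x":-0.3,"y":0,"z":0,"spin":0},{"fingers":1,"x":-0.45,"y":0,"z":0,"spin":0},{"fingers":1,"x":-0.6,"y":0,"z":0,"spin":0},{"fingers":1,"x":-0.75,"y":0,"z":0,"spin":0}]'>/dev/null; python3 st.py
```

```text
yaw 46.5 pos [0.5526 0.0231 0.2692] F [  0.5  -0.3 -16.1] M [ 0.191 -0.097  0.014]
yaw 46.5 pos [0.5527 0.0231 0.2768] F [  0.4  -0.7 -14.7] M [ 0.058 -0.094  0.069]
```

```bash
python3 -m jog '[{"fingers":1,"x":-0.15,"y":0,"z":0,"spin":0},{"fingers":1,"x":-0.3,"y":0,"z":0,"spin":0},{"fingers":1,"x":-0.45,"y":0,"z":0,"spin":0},{"fingers":1,"x":-0.6,"y":0,"z":0,"spin":0},{"fingers":1,"x":-0.75,"y":0,"z":0,"spin":0}]'>/dev/null; python3 st.py; python3 -m jog '[{"fingers":1,"x":-0.2,"y":0,"z":0,"spin":0},{"fingers":1,"x":-0.4,"y":0,"z":0,"spin":0},{"fingers":1,"x":-0.6,"y":0,"z":0,"spin":0},{"fingers":1,"x":-0.8,"y":0,"z":0,"spin":0},{"fingers":1,"x":-1,"y":0,"z":0,"spin":0}]'>/dev/null; python3 st.py
```

```text
yaw 46.5 pos [0.5526 0.0231 0.2842] F [  0.9   0.8 -15.4] M [ 0.091 -0.094  0.059]
yaw 46.5 pos [0.553  0.0232 0.2954] F [ 0.1  1.4 -5.5] M [0.284 0.007 0.014]
```

```bash
python3 -m jog '[{"fingers":1,"x":-0.3,"y":0,"z":0,"spin":0},{"fingers":1,"x":-0.8,"y":0,"z":0,"spin":0},{"fingers":1,"x":-1.3,"y":0,"z":0,"spin":0},{"fingers":1,"x":-1.8,"y":0,"z":0,"spin":0},{"fingers":1,"x":-2.5,"y":0,"z":0,"spin":0}]'>/dev/null; python3 st.py; python3 -m jog '[{"fingers":1,"x":-1.5,"y":0,"z":0,"spin":0},{"fingers":1,"x":-4,"y":0,"z":0,"spin":0},{"fingers":1,"x":-6.5,"y":0,"z":0,"spin":0},{"fingers":1,"x":-8.5,"y":0,"z":0,"spin":0},{"fingers":1,"x":-9.2,"y":0,"z":0,"spin":0}]'>/dev/null; python3 st.py; python3 - <<'E'
from h import *
s=robot.observe();c=robot.read_camera("wrist");p=robot.read_camera("scene");q=robot.read_camera("side")
finds("tray",c,.01,s);finds("tray",p,.01,s);finds("tray",q,.01,s)
# yellow rim centroid at z=.022
for a in (p,q,c):
    h=cv2.cvtColor(a["color"],cv2.COLOR_RGB2HSV);m=cv2.inRange(h,(20,150,90),(32,255,255))
    k,l,st,_=cv2.connectedComponentsWithStats(m);i=1+np.argmax(st[1:,4])
    ys,xs=np.nonzero(l==i);b=cv2.boxPoints(cv2.minAreaRect(np.c_[xs,ys].astype(np.float32)))
    print(st[i],[onz(a,v,.022,s)[:2].round(3).tolist() for v in b])
save(q,"side1.png",s=1.4)
E
```

```text
yaw 46.5 pos [0.5526 0.0231 0.3195] F [-0.5 -0.1 -5.4] M [ 0.022 -0.058  0.017]
yaw 46.5 pos [0.5527 0.0231 0.4132] F [-0.4 -0.1 -4.9] M [ 0.088 -0.04  -0.059]
tray [410.0, 18.0] 0.89 [0.5124, 0.2887]
tray [377.0, 168.0] 0.88 [0.4901, 0.3035]
tray [240.0, 384.0] 0.92 [0.4777, 0.316]
[347 137  67  57 436] [[0.418, 0.241], [0.387, 0.412], [0.542, 0.387], [0.565, 0.228]]
[ 187  334  103   86 1031] [[0.538, 0.396], [0.572, 0.253], [0.415, 0.238], [0.399, 0.377]]
[ 343    0  125   61 1147] [[0.445, 0.231], [0.54, 0.374], [0.598, 0.311], [0.499, 0.178]]
```

View pics/side1.png

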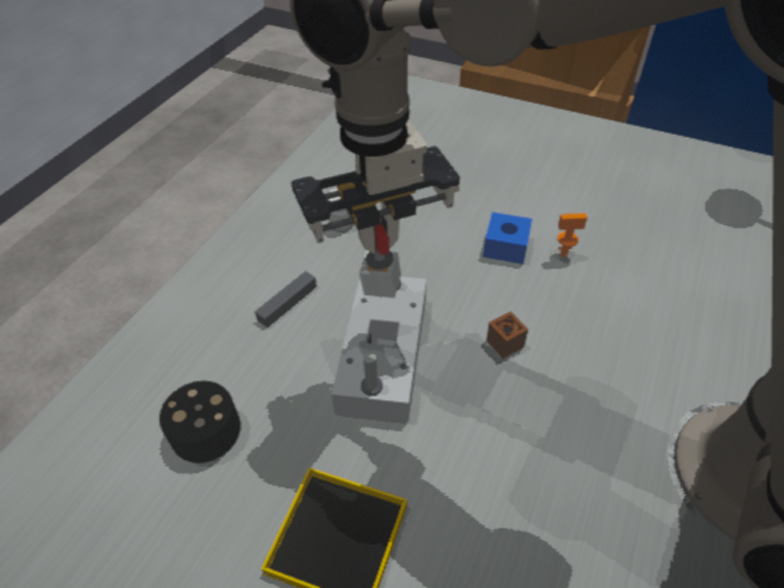

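The side view shows the plug hanging upright on the rod at (380,275), clear of the bar, with the bore empty. The tray at (335,530) is free. Moving over it.

```bash
python3 -m jog '[{"fingers":1,"x":0,"y":2,"z":1.3,"spin":0},{"fingers":1,"x":0,"y":5.5,"z":3.5,"spin":0},{"fingers":1,"x":0,"y":9.5,"z":6,"spin":0},{"fingers":1,"x":0,"y":13.5,"z":8.6,"spin":0},{"fingers":1,"x":0,"y":17.5,"z":11.2,"spin":0}]'>/dev/null; python3 st.py; python3 -m jog '[{"fingers":1,"x":0,"y":3.5,"z":2.2,"spin":0},{"fingers":1,"x":0,"y":6,"z":3.8,"spin":0},{"fingers":1,"x":0,"y":7.25,"z":4.6,"spin":0},{"fingers":1,"x":0,"y":7.25,"z":4.6,"spin":0}]'>/dev/null; python3 st.py; python3 -m jog '[{"fingers":1,"x":2,"y":0,"z":0,"spin":0},{"fingers":1,"x":5,"y":0,"z":0,"spin":0},{"fingers":1,"x":8,"y":0,"z":0,"spin":0},{"fingers":1,"x":10,"y":0,"z":0,"spin":0},{"fingers":1,"x":10,"y":0,"z":0,"spin":0}]'>/dev/null; python3 st.py; python3 - <<'E'
from h import *
q=robot.read_camera("side");save(q,"side2.png",(120,200,460,420),2)
s=robot.observe();finds("plug",q,.08,s);finds("tray",q,.01,s)
E
```

```text
yaw 46.5 pos [0.5023 0.2262 0.4104] F [ 0.3  0.4 -4.9] M [ 0.067 -0.116 -0.013]
yaw 46.6 pos [0.4818 0.3084 0.4106] F [ 0.5 -0.9 -5.1] M [ 0.007 -0.087  0.016]
yaw 46.4 pos [0.4821 0.3066 0.3096] F [-0.5  0.  -4.3] M [ 0.039 -0.031  0.009]
plug [241.0, 367.0] 0.88 [0.4727, 0.3121]
plug [366.0, 248.0] 0.85 [0.3605, -0.0078]
tray [243.0, 392.0] 0.6 [0.4661, 0.3267]
```

View pics/side2.png

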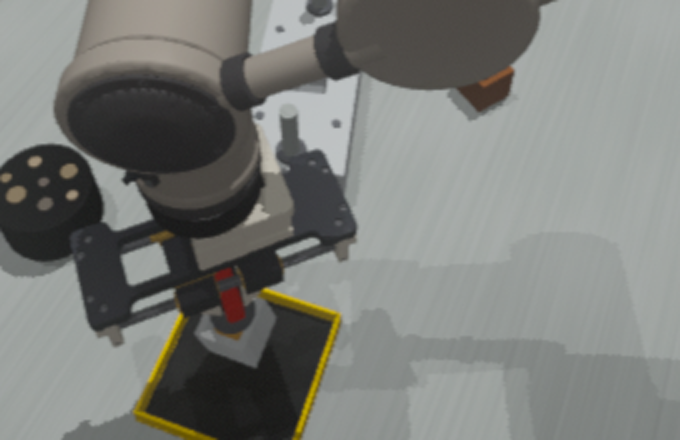

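The picture shows the plug at about (237,335), over the inside of the tray and clear of the walls at its height. Lowering now.

```bash
python3 -m jog '[{"fingers":1,"x":1.5,"y":0,"z":0,"spin":0},{"fingers":1,"x":3,"y":0,"z":0,"spin":0},{"fingers":1,"x":4.2,"y":0,"z":0,"spin":0},{"fingers":1,"x":4.7,"y":0,"z":0,"spin":0},{"fingers":1,"x":4.8,"y":0,"z":0,"spin":0}]'>/dev/null; python3 st.py; python3 -m jog '[{"fingers":1,"x":0.1,"y":0,"z":0,"spin":0},{"fingers":1,"x":0.2,"y":0,"z":0,"spin":0},{"fingers":1,"x":0.2,"y":0,"z":0,"spin":0}]'>/dev/null; python3 st.py;python3 -m jog '[{"fingers":1,"x":0.1,"y":0,"z":0,"spin":0},{"fingers":1,"x":0.1,"y":0,"z":0,"spin":0}]'>/dev/null; python3 st.py;python3 -m jog '[{"fingers":1,"x":0.1,"y":0,"z":0,"spin":0},{"fingers":1,"x":0.1,"y":0,"z":0,"spin":0}]'>/dev/null; python3 st.py
```

```text
yaw 46.5 pos [0.4818 0.3081 0.2627] F [-1.5 -0.6 -4.5] M [ 0.049 -0.016  0.025]
yaw 46.5 pos [0.4819 0.3081 0.2614] F [-1.7 -0.5 -3.1] M [-0.047  0.092  0.014]
yaw 46.5 pos [0.4819 0.3081 0.2601] F [-0.  -0.5 -5. ] M [ 0.026 -0.007 -0.023]
yaw 46.5 pos [0.4819 0.3081 0.259 ] F [-0.9 -0.3 -5.6] M [ 0.006 -0.002  0.005]
```

```bash
python3 -m jog '[{"fingers":1,"x":0.1,"y":0,"z":0,"spin":0},{"fingers":1,"x":0.1,"y":0,"z":0,"spin":0}]'>/dev/null; python3 st.py;python3 -m jog '[{"fingers":1,"x":0.1,"y":0,"z":0,"spin":0},{"fingers":1,"x":0.1,"y":0,"z":0,"spin":0}]'>/dev/null; python3 st.py;python3 -m jog '[{"fingers":1,"x":0.1,"y":0,"z":0,"spin":0},{"fingers":1,"x":0.1,"y":0,"z":0,"spin":0}]'>/dev/null; python3 st.py
```

```text
yaw 46.5 pos [0.482  0.3081 0.2583] F [-0.5 -1.3 -4.1] M [-0.053  0.068 -0.07 ]
yaw 46.5 pos [0.482  0.3082 0.2574] F [ 0.3  0.  -2. ] M [ 0.028 -0.039  0.022]
yaw 46.5 pos [0.4821 0.3082 0.2567] F [-0.8 -0.   3. ] M [-0.009 -0.028  0.005]
```

```bash
python3 -m jog '[{"fingers":1,"x":-0.04,"y":0,"z":0,"spin":0},{"fingers":0.8,"x":-0.04,"y":0,"z":0,"spin":0},{"fingers":0.6,"x":-0.04,"y":0,"z":0,"spin":0},{"fingers":0.5,"x":-0.04,"y":0,"z":0,"spin":0},{"fingers":0.5,"x":-0.04,"y":0,"z":0,"spin":0}]'; python3 -m jog '[{"fingers":0.5,"x":0,"y":0,"z":0,"spin":0},{"fingers":0.5,"x":-2,"y":0,"z":0,"spin":0},{"fingers":0.5,"x":-5,"y":0,"z":0,"spin":0},{"fingers":0.5,"x":-9,"y":0,"z":0,"spin":0},{"fingers":0.5,"x":-12,"y":0,"z":0,"spin":0}]'; python3 -m jog '[{"fingers":0.5,"x":0,"y":-5,"z":-3,"spin":0},{"fingers":0.5,"x":0,"y":-10,"z":-6,"spin":0},{"fingers":0.5,"x":0,"y":-12,"z":-7,"spin":0},{"fingers":0.5,"x":0,"y":-12,"z":-7,"spin":0}]';python3 - <<'E'
from h import *
s=robot.observe();c=robot.read_camera("wrist");p=robot.read_camera("scene");q=robot.read_camera("side")
finds("plug",c,.03,s);finds("rod_grip",c,.1,s);finds("tray",c,.01,s);finds("plug",p,.03,s);finds("tray",p,.01,s)
im=np.vstack([cv2.resize(c["color"],None,fx=1,fy=.7)[:,:,::-1],cv2.resize(q["color"][200:,80:360],None,fx=1,fy=1)[:,:,::-1].repeat(2,1)])
cv2.imwrite("pics/end.png",np.hstack([cv2.resize(c["color"][:,:,::-1],(400,300)),cv2.resize(q["color"][210:,130:410,::-1],(400,300))]))
E
```

```text
time: 27.8
tool_pos: [0.4819, 0.3081, 0.2565]
tool_rot: [-2.932, 1.571, -2.121]
contact_force: [0.6, -0.0, 0.3]
opening: 0.0432
time: 28.42
tool_pos: [0.4819, 0.3081, 0.3783]
tool_rot: [-0.398, 1.569, 0.413]
contact_force: [0.0, 0.5, -0.5]
opening: 0.0461
time: 28.92
tool_pos: [0.5212, 0.1733, 0.3766]
tool_rot: [-1.13, 1.571, -0.321]
contact_force: [-0.1, -0.1, 0.5]
opening: 0.0462
plug [346.0, 90.0] 0.86 [0.4922, 0.2962]
plug [74.0, 247.0] 0.56 [0.3931, -0.056]
plug [351.0, 69.0] 0.45 [0.4794, 0.315]
rod_grip [349.0, 69.0] 0.72 [0.4759, 0.294]
tray [324.0, 87.0] 0.59 [0.475, 0.2851]
plug [235.0, 181.0] 0.69 [0.3862, -0.0758]
plug [377.0, 164.0] 0.59 [0.4892, 0.3005]
tray [380.0, 173.0] 0.68 [0.5072, 0.305]
```

View pics/end.png

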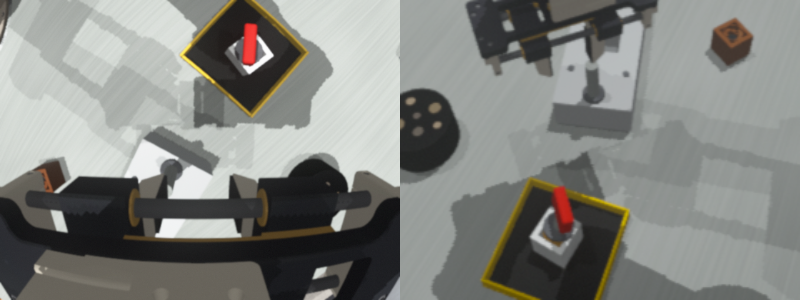

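The pictures show the plug standing upright inside the tray, left view at (250,52) and right view at (556,232), with the rod in it. The arm is clear of everything.

```bash
python3 -c "
from cell import robot
print(robot.hand_in())"
```

```text
the job is handed in; nothing more can be done
None
```

The plug is drawn and stands upright inside the yellow tray with the rod still in it, and the job is handed in at about 29 s of the 72 s allowed.

**Screwing in:** The lugs landed about 15 mm below the plug's top. I turned the rod about 74° clockwise, following it down under 5–8 N until the torque rose to 0.14 N m at the stop. That is about the insert's slip torque of 0.13 N m, so the insert may have slipped slightly.

**Forces:** The highest wrist readings were 14.4 N while feeling for the ribs (about 16 N of push on the plug) and 17.6 N while drawing, both under the 25 N limit. These are readings taken at the end of each step, not a continuous record.

**Placing:** The plug came straight up and was set down with about 5 N. After release the force read about zero.

**Last checks:** The wrist and side pictures both show the plug upright with the rod in it, inside the tray walls, and the gripper clear. The core, strip and jar were never approached. The network's positions for the plug agreed within about 2 cm of where I released it, well inside the tray.

**What went wrong:** The first move was refused because of missing row keys, and nothing moved. That wasted one picture on the brown look-alike, and I viewed 10 pictures in all.

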